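# Clear the jig and hold the apron rail against the sprung plate

## Task

Clear the offcut that lies in the jig into the open scrap tray, then stand the apron rail squarely on the jig board against the sprung plate, centred so that its ends line up with the plate's ends, and press it in with a steady push of about 10 N, so that the plate has gone back about half of its travel. Finish while still holding the rail pressed like this (do not let go), so that someone can drive the screws; leave the glue bottle, sanding block and try square where they are.

Things in the scene. Friction and masses are not known exactly. Their poses are not given: they have to be found in the camera images.
- jig: Fixed jig, turned a little on the bench: grey board 270 (x) x 240 (y) x 18 mm. Origin: centre of its underside; board top at z = 18 mm. Its +x points from the open side near the robot to the sprung plate. Behind the plate a dark steel bracket, x = 105 to 125 mm: 18 mm high above the board in the middle, 48 mm at |y| = 37 to 93 mm. The rail must end with its length along the jig's y, at jig y = 0.
- plate (a joint): How far the sprung plate has been pressed back along the jig's +x, in m: 0 at rest, 0.016 at its hard stop, about 0.008 wanted. Spring without preload, 1250 N/m, so 8 mm takes 10 N; it comes forward again when released.
- plate_face (a point): Middle of the sprung plate's front face, 25 mm above the board; moves with the plate; axes as the jig's; at rest the face is the plane jig x = 81 mm. Aluminium, 6 mm thick, 180 mm long (jig y), U-shaped: two upright ends 50 mm wide, 49 mm high above the board, each with a dark screw guide hole.
- plate_notch (a point): Middle of the lower edge of the plate's notch: between its upright ends, 80 mm wide (|y| under 40 mm), the plate is only 19 mm high above the board. A finger that holds the rail by its middle passes over plate and bracket if its tip is more than 20 mm above the board.
- rail: Loose apron rail of pale wood, standing on its long edge on the board at the jig's open side: 24 mm thick (x), 62 mm high (z), 180 mm long (y) with a tenon at each end, 15 mm long, 10 mm thick, 44 mm high; the full-size middle is 150 mm long. Origin: centre of its underside. About 0.2 kg. Both broad faces are alike.
- offcut: Loose offcut of the same pale wood, lying on the board between rail and plate: 34 mm wide (its y), 34 mm high, about 65 mm long (its x, from -30 to +35 mm), one end (+x) pointed. Origin: on its underside, near the middle. About 55 g. Its long axis lies within about 0.45 rad of the jig's x.
- tray: Fixed open scrap tray of grey plastic, on the bench to the left or the right of the jig: 160 (x) x 150 (y) x 50 mm high, walls and floor 5 mm. Origin: centre of its underside.
- glue: Bystander: white glue bottle, 60 mm in diameter, 150 mm high, standing on the bench on the side where the tray is not. Origin: centre of its underside.
- sanding_block: Bystander: cork sanding block 110 x 65 x 32 mm, on the bench. Origin: centre of its underside.
- try_square: Bystander: joiner's try square lying flat: dark wooden stock 22 x 110 x 18 mm, steel blade reaching 160 mm out along its x. Origin: centre of the stock's underside.

How it is judged:
By the outcome, as a careful person would: the job done as asked, in the order asked, and still so for the second after the job is handed in, while the arm keeps its last pose, push and grip.
It also fails if it takes over 58 s, if anything falls off the work surface, if the arm or the gripper's body presses on something with over 40 N, if the wrist force passes 120 N, or if a joint passes its speed limit or range.

## Robot

A 7-joint arm with a two-finger parallel gripper is mounted at the origin on the work surface. World frame = base frame: x ahead of the robot, y to its left, z up, the work surface at z = 0. Lengths are in m, angles in degrees, forces in N, time in s.
With the tool pointing down it reaches from about 0.425 to 1.025 m from the base axis. Payload 9.4 kg.
Tool frame: the origin (TCP) lies at the centre of the arm's flange, where the gripper is bolted on; the fingertips stand 186 mm ahead of it and the grasp point (between the pads) lies 167 mm ahead of it; z points along the fingers, y is the line along which they close (so a half turn about z gives the same grasp; the last joint's range is limited). The gripper opens to 93 mm and grips with 3 to 60 N. Pads are 15 mm wide; open, the fingers measure 128 mm over their backs; the gripper's body (75 mm by 188 mm) begins 65 mm behind the grasp point.
Start: joints at [66.022, 34.337, -0.143, 91.639, 0.103, 54.024, -4.572], TCP at [0.243, -0.683, 0.405] pointing down, gripper open.
Joint ranges: [-147.43, 147.43], [-19.82, 112.94], [-74.19, 73.91], [6.32, 146.72], [-59.91, 239.91], [6.04, 106.73], [-150.56, 150.56]. Speed limits (degrees/s): [127.2, 127.2, 172.46, 172.46, 180, 180, 180].

## Interface

Orientations are given as a 3x3 rotation matrix whose columns are the frame's x, y, z axes.
In Python, from cell import env, eyes, hand_in gives the robot as it stands.
- The arm moves only by the tool jog_arm, never from a script. Its argument "increments" is a list of rows, each a list of 7 numbers: the opening, from 0 (shut) to 1 (fully open), then the shift along the tool's x, y, z in m, then the turn, a rotation vector about the tool's x, y, z in rad. In form: [[claw, dx, dy, dz, rx, ry, rz], ...]. A call has 1 to 12 rows; each row is the pose to reach, as a shift and turn from the pose commanded when the call began, along the tool's axes at that moment; what a row does not reach only later rows make up. A row lasts 1/8 s, in which the tool goes at most 62.5 mm and 10.7 degrees, less where a joint would pass 70% of its speed; a pose out of reach is approached as far as the arm can. A call with a gripper value outside its range is refused whole. The fingers move at their own pace and stop on an object; the grip force is fixed at half the most. Time passes only in rows, so rows that repeat a pose let the fingers close. It gives the time, the measured TCP pose, the force, the opening and the grip force at its end, in the units of the state.
- env.get_obs(): the state, without advancing time (a new reading comes with each control period).
- eyes.read_camera(name): name is "scene" or "side" or "wrist"; returns a dict with "frame" (400x640x3 uint8, red, green, blue), "depth" (400x640 float32, m along the optical axis (not along the pixel's ray), 0 where there is no reading), "camera_matrix" (3x3 intrinsics, pixels), "extrinsics" (4x4, takes a point from world to camera coordinates). Camera axes: x right, y up, looking along -z (the intrinsics and any distortion apply to the point x, -y, -z); pixel columns grow to the right and rows downward; lengths in m; the calibration is good to about 2 mm. A picture is of the moment at which its call begins.
- hand_in(): hands the job in; it is judged then, once.
The state is a dict: "t": time; "q": joint angles; "dq": joint speeds; "joint_torque": joint torques, N m; "tool_pos": TCP position; "orientation": TCP orientation; "contact_force": force on the tool from outside, world axes, zero at the start; "torque": the same for the moment, N m; "width": finger opening in m; "gripper_force": force on a finger pad.
Only numpy, scipy, OpenCV 4.12 (cv2) and the standard library are available. Lean on these libraries where they do the work, as an engineer would, in place of code of your own. Each camera call takes 0.05 s, during which the arm holds its last target. There are 200 camera calls.

## Working session

There is one attempt and no reset: what is moved stays moved. The work goes in short steps, Python scripts to look and compute and a tool call to move; the robot and the scene stay as the last step left them, time stands still between calls to the robot, and variables do not carry over. Pictures are saved under pics/ and viewed, at most 10 in all, crops included, and the job is handed in when it is done.

Besides the shell and the picture viewer there is one more tool, called after "Emit:" by a JSON object that holds its "api" and its "payload", one argument or row to a line. jog_arm: Moves the arm, as the interface text tells. Its arguments: {"type":"object","properties":{"increments":{"type":"array","items":{"type":"array","items":{"type":"number"}}}},"required":["increments"]}

```bash
mkdir -p pics; ls; cat > h.py <<'E'
import numpy as np, cv2
from cell import env, eyes, hand_in
def cam(n,save=None):
    c=eyes.read_camera(n)
    c={k:np.array(v) for k,v in c.items()}
    np.savez(f'{n}.npz',**c)
    if save: cv2.imwrite(f'pics/{save}.png',c['frame'][:,:,::-1])
    return c
def world(c):
    "world xyz of every pixel"
    d=c['depth'];h,w=d.shape;K=c['camera_matrix'];E=c['extrinsics']
    u,v=np.meshgrid(np.arange(w),np.arange(h))
    p=np.stack([(u-K[0,2])/K[0,0]*d,-(v-K[1,2])/K[1,1]*d,-d],-1)
    return (p-E[:3,3])@E[:3,:3]
def ray(c,u,v,z):
    K=c['camera_matrix'];E=c['extrinsics']
    r=np.array([(u-K[0,2])/K[0,0],-(v-K[1,2])/K[1,1],-1])@E[:3,:3]
    o=-E[:3,:3].T@E[:3,3]
    return o+r*(z-o[2])/r[2]
E
python3 - <<'E'
from h import *
for n in('scene','side'):
    c=cam(n,n+'1'); print(n,c['camera_matrix'],c['extrinsics'].round(3),(c['depth']>0).mean(),list(c.keys()))
o=env.get_obs();print({k:np.round(v,3).tolist() for k,v in o.items()})
E
```

```text
pics
scene [[422.95355163   0.         321.44218348]
 [  0.         422.95355163 193.11864008]
 [  0.           0.           1.        ]] [[-0.381  0.924 -0.018  0.213]
 [-0.73  -0.289  0.62   0.373]
 [ 0.568  0.249  0.785 -1.382]
 [ 0.     0.     0.     1.   ]] 0.996078125 ['frame', 'depth', 'camera_matrix', 'extrinsics']
side [[476.33732669   0.         314.56615905]
 [  0.         476.33732669 197.41256079]
 [  0.           0.           1.        ]] [[-0.944 -0.331 -0.004  0.528]
 [ 0.157 -0.458  0.875 -0.151]
 [-0.291  0.825  0.484 -1.215]
 [ 0.     0.     0.     1.   ]] 0.99603515625 ['frame', 'depth', 'camera_matrix', 'extrinsics']
{'t': 0.1, 'q': [66.023, 34.381, -0.145, 91.673, 0.101, 54.023, -4.57], 'dq': [0.008, -0.083, -0.018, -0.043, 0.076, -0.025, 0.011], 'joint_torque': [0.005, -76.655, 1.502, -25.294, -0.052, 0.014, 0.0], 'tool_pos': [0.243, -0.683, 0.404], 'orientation': [[0.942, 0.335, -0.001], [0.335, -0.942, 0.001], [-0.0, -0.001, -1.0]], 'contact_force': [0.434, 0.662, -0.107], 'torque': [0.032, -0.026, 0.001], 'gripper_force': 0.0, 'width': 0.093}
```

View pics/scene1.png

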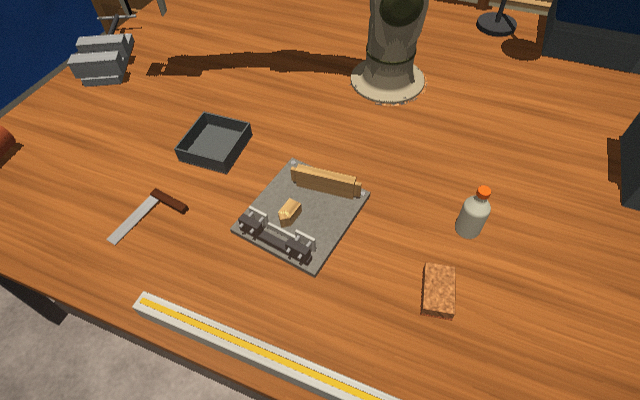

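View pics/side1.png

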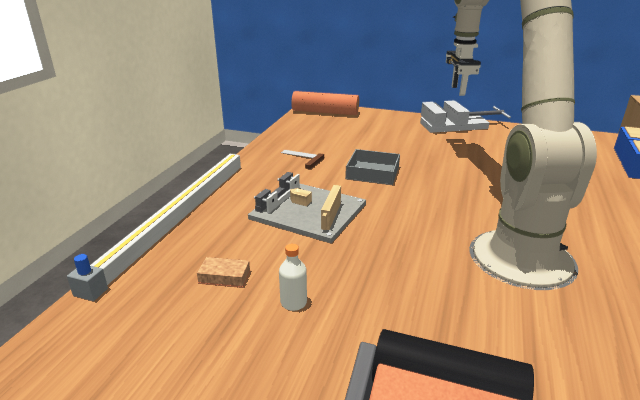

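The scene view shows the jig (board centre near 300,215), the rail (325,181), the offcut (289,210), the plate and bracket (275,238), the tray (214,142), the glue bottle (473,212), the sanding block (439,290) and the try square (150,215). The side view shows the same layout, with the rail at (331,207) and the offcut at (301,197). Next I measure using colour and depth.

```bash
cat > m.py <<'E'
from h import *
def rect(P): 
    (cx,cy),(w,h),a=cv2.minAreaRect((P[:,:2]*1000).astype(np.float32)); return np.round([cx,cy,w,h,a],1)
for n in('scene','side'):
    c=dict(np.load(n+'.npz')); W=world(c); hsv=cv2.cvtColor(c['frame'],cv2.COLOR_RGB2HSV)
    x,y,z=W[...,0],W[...,1],W[...,2]; s=hsv[...,1]; hu=hsv[...,0]
    def comp(m,lo=60):
        k,l,st,ce=cv2.connectedComponentsWithStats(m.astype(np.uint8))
        for i in range(1,k):
            if st[i,4]>lo:
                P=W[l==i]; print('  ',ce[i].round(),st[i,4],rect(P),'z',np.percentile(P[:,2],[2,50,98]).round(4))
    roi=(np.hypot(x,y)<1.1)&(x>.1)&(np.hypot(x,y)>.35)
    print(n,'board'); comp(roi&(z>.012)&(z<.024)&(s<60),300)
    print('rail/offcut'); comp(roi&(z>.024)&(z<.09)&(s>60)&(hu>10)&(hu<25))
    print('rail top'); comp(roi&(z>.074)&(z<.086)&(s>60),20)
    print('offcut top'); comp(roi&(z>.048)&(z<.056)&(s>60)&(hu>10)&(hu<25),20)
    print('tray rim'); comp(roi&(z>.02)&(z<.056)&(s<80),100)
    print('plate/bracket tops'); comp(roi&(z>.06)&(z<.07)&(s<80),15)
E
python3 m.py
```

```text
scene board
   [306. 215.] 4880 [596.  -37.1 239.7 269.9  81.3] z [0.0138 0.017  0.0202]
rail/offcut
   [326. 181.] 1425 [516.4  -7.2  28.6 180.4   4.1] z [0.0258 0.0647 0.0809]
   [289. 212.] 425 [630.6 -55.7  35.4  64.3  80.6] z [0.0248 0.0498 0.0538]
   [261. 236.] 93 [707.6 -77.9  73.4  18.8  80.5] z [0.0254 0.0357 0.0637]
   [298. 254.] 148 [729.3   2.9  24.8  76.9   5.9] z [0.0249 0.0441 0.0651]
   [439. 289.] 1535 [681.6 319.8 111.5  65.6  11. ] z [0.0264 0.0307 0.0338]
   [259. 350.] 1896 [946.   14.5 516.3  15.   89.9] z [0.0471 0.0501 0.053 ]
rail top
   [325. 174.] 523 [516.4  -7.1  28.6 149.6   4.1] z [0.0747 0.0787 0.0815]
offcut top
   [304. 179.] 55 [530.3 -59.1  72.2   7.9  88.4] z [0.0485 0.0515 0.0557]
   [341. 188.] 84 [523.4  32.9  10.6 102.6   9.8] z [0.0484 0.0522 0.0559]
   [288. 210.] 286 [630.5 -55.8  35.1  64.1  80.7] z [0.0482 0.051  0.0539]
   [258. 350.] 1764 [946.2  15.6 514.2  14.6  89.9] z [0.0482 0.0503 0.0531]
tray rim
   [106.  68.] 645 [ 251.  -867.2  282.2  137.4    4.6] z [0.0211 0.0373 0.0551]
   [213. 140.] 1375 [ 476.1 -358.1  163.7  154.6    
[... 2534 characters left out ...]
7 0.0695]
   [456. 114.] 54 [ 252.3 -908.3   49.6  149.6   34.4] z [0.0605 0.0648 0.0697]
   [286. 176.] 63 [ 696.  -117.5   59.    18.3   79.1] z [0.0603 0.0644 0.0672]
   [294. 178.] 30 [ 666.8 -113.1   50.6    9.4   79.7] z [0.0601 0.0646 0.0678]
   [262. 194.] 76 [715.1  10.3  54.9  20.2  79.8] z [0.0604 0.0643 0.0683]
   [271. 196.] 36 [686.   15.   48.    8.8  81. ] z [0.0603 0.0651 0.0682]
   [ 93. 271.] 21 [925.9 464.1  10.1  37.2  37.9] z [0.06   0.0606 0.0657]
   [ 74. 273.] 17 [962.4 482.7  10.6  26.3  47. ] z [0.0601 0.0607 0.0624]
   [ 81. 276.] 16 [938.3 487.8  21.3  12.6   8.9] z [0.0601 0.0607 0.0618]
   [292. 286.] 100 [480.8 365.2  58.8  28.2  24. ] z [0.0602 0.0651 0.0698]
```

```bash
cat >> h.py <<'E'
def to(gx,gy,gz,ang):
    "increment in tool axes for grasp point at gx,gy,gz (m), tool y at world angle ang (deg), tool down"
    o=env.get_obs();R=np.array(o['orientation']);p=np.array(o['tool_pos'])
    a=np.radians(ang);y=np.array([np.cos(a),np.sin(a),0]);z=np.array([0,0,-1.]);x=np.cross(y,z)
    T=np.column_stack([x,y,z])
    d=R.T@(np.array([gx,gy,gz+.167])-p); r=cv2.Rodrigues(R.T@T)[0].ravel()
    print('t',round(o['t'],2),'shift',d.round(4),'turn',r.round(4),'F',np.round(o['contact_force'],1),'w',round(o['width'],4))
E
python3 -c "
from h import *
to(.60,-.045,.233,-99.4)"
```

```text
t 0.1 shift [ 0.5502 -0.4813  0.0045] turn [-1.300e-03  5.000e-04  5.059e-01] F [ 0.4  0.7 -0.1] w 0.0931
```

Emit:
{"api": "jog_arm", "payload": {
  "increments": [
    [1,0.02,-0.018,0,0,0,0.02],
    [1,0.06,-0.052,0,0,0,0.06],
    [1,0.105,-0.092,0.0,0,0,0.1],
    [1,0.15,-0.131,0,0,0,0.15],
    [1,0.2,-0.175,0,0,0,0.2],
    [1,0.25,-0.219,0,0,0,0.25],
    [1,0.3,-0.262,0,0,0,0.3],
    [1,0.35,-0.306,0,0,0,0.35],
    [1,0.4,-0.35,0,0,0,0.4],
    [1,0.45,-0.394,0,0,0,0.45],
    [1,0.5,-0.437,0,0,0,0.48],
    [1,0.53,-0.464,0.004,0,0,0.506]
  ]
}}

```text
t: 1.6
tool_pos: [0.585, -0.071, 0.4011]
orientation: [[0.986, -0.164, 0.0], [-0.164, -0.986, -0.0], [0.0, 0.0, -1.0]]
contact_force: [1.5, -0.8, 0.4]
width: 0.0931
gripper_force: 0.0
```

Emit:
{"api": "jog_arm", "payload": {
  "increments": [
    [1,0.015,-0.013,0,0,0,0],
    [1,0.02,-0.017,0,0,0,0]
  ]
}}

```text
t: 1.85
tool_pos: [0.6073, -0.059, 0.4006]
orientation: [[0.987, -0.162, -0.001], [-0.162, -0.987, -0.0], [-0.001, 0.0, -1.0]]
contact_force: [-0.5, -0.9, 0.0]
width: 0.0933
gripper_force: 0.0
```

```bash
python3 - <<'E'
from h import *
c=cam('wrist','w1'); print(c['extrinsics'].round(3)); to(.60,-.045,.233,-99.4)
E
sed -i "s/for n in('scene','side')/import sys\nfor n in sys.argv[1:]/" m.py; python3 m.py wrist
```

```text
[[-0.162 -0.987  0.     0.039]
 [ 0.949 -0.156 -0.274 -0.554]
 [ 0.271 -0.044  0.962 -0.554]
 [ 0.     0.     0.     1.   ]]
t 1.9 shift [-0.0097 -0.0134  0.0007] turn [ 0.0005  0.0003 -0.0001] F [0.5 0.  0.7] w 0.0928
wrist board
   [301.  63.] 848 [723.1 -56.9 101.4   8.1  81.2] z [0.0168 0.0186 0.0203]
   [312. 186.] 31980 [594.2 -39.7 239.2 267.5  81.2] z [0.017  0.0186 0.0201]
   [302. 100.] 1939 [688.8 -51.6 102.   18.1  81.3] z [0.0171 0.0187 0.0206]
   [374.  99.] 471 [ 678.1 -122.9   24.5   17.3   80.8] z [0.0171 0.0186 0.0202]
   [230. 101.] 459 [699.6  19.5  24.8  17.3  80.7] z [0.0172 0.0186 0.0204]
   [560. 212.] 925 [ 529.7 -314.8   74.7  150.2   43.4] z [0.0121 0.0181 0.0238]
rail/offcut
   [318. 166.] 2094 [628.8 -58.1  33.5  64.9  80.9] z [0.0417 0.0526 0.0541]
   [  3. 202.] 120 [639.9 276.9   8.5  22.5  77.2] z [0.024 0.028 0.033]
   [298. 279.] 6566 [514.2 -14.5  24.9 169.5   4.7] z [0.027  0.0772 0.0816]
rail top
   [293. 290.] 3489 [513.7  -9.3  24.9 150.    4.8] z [0.075  0.0804 0.0818]
offcut top
   [318. 167.] 2035 [628.7 -58.   33.3  64.7  81.2] z [0.051  0.0526 0.0541]
   [294. 267.] 434 [525.6 -13.7   1.9 139.1   4.5] z [0.0482 0.0521 0.0558]
   [366. 257.] 54 [524.8 -91.2   1.6  14.8   5.8] z [0.0486 0.0522 0.056 ]
tray rim
   [301.  79.] 2009 [708.7 -55.5  99.4  23.7  81.8] z [0.0271 0.0367 0.0497]
   [301. 113.] 616 [676.9 -47.3  89.3   7.8  80.7] z [0.0229 0.0376 0.051 ]
   [570. 217.] 3006 [ 530.7 -313.2   71.8  142.7   43.9] z [0.0207 0.0394 0.0514]
plate/bracket tops
   [376.  76.] 1608 [ 697.4 -120.8   55.    20.7   81.9] z [0.0623 0.0665 0.0681]
   [225.  77.] 1609 [717.5   7.3  55.   20.9  81.8] z [0.0633 0.0665 0.0681]
   [229. 115.] 432 [686.5  12.   50.    6.   81. ] z [0.0618 0.0675 0.0693]
   [375. 113.] 407 [ 666.6 -116.    49.9    6.    80.9] z [0.0662 0.0676 0.069 ]
```

View pics/w1.png

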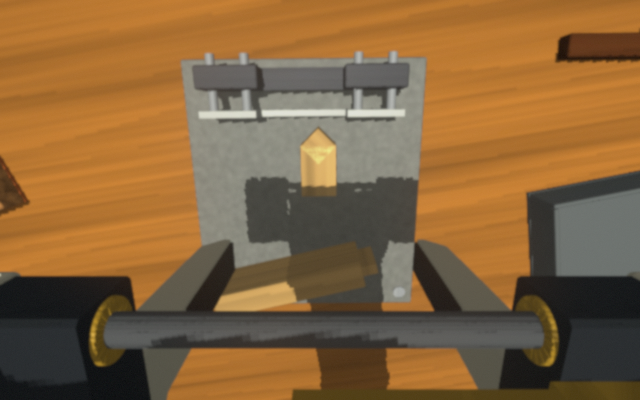

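The wrist view shows the offcut at (318,165), pointing at the plate, the rail skewed at (298,280), and the plate's upright ends at (229,115) and (375,113). Its depth agrees with the scene measurements to about 2 mm. Next is the offcut grasp.

```bash
python3 -c "
from h import *
to(.621,-.0568,.041,-98.9)"
```

```text
t 1.9 shift [ 0.013  -0.0053  0.1927] turn [ 0.0005  0.0003 -0.0089] F [0.5 0.  0.7] w 0.0928
```

Emit:
{"api": "jog_arm", "payload": {
  "increments": [
    [1,0.005,-0.002,0.02,0,0,0],
    [1,0.01,-0.005,0.055,0,0,-0.009],
    [1,0.013,-0.005,0.09,0,0,-0.009],
    [1,0.013,-0.005,0.11,0,0,-0.009],
    [1,0.013,-0.005,0.11,0,0,-0.009],
    [1,0.013,-0.005,0.11,0,0,-0.009]
  ]
}}

```text
t: 2.65
tool_pos: [0.6202, -0.0577, 0.2913]
orientation: [[0.988, -0.156, 0.0], [-0.156, -0.988, -0.0], [0.0, 0.0, -1.0]]
contact_force: [0.1, -0.5, -0.4]
width: 0.0927
gripper_force: 0.0
```

```bash
python3 -c "
from h import *
to(.621,-.0568,.041,-98.9)"
```

```text
t 2.65 shift [ 0.0006 -0.001   0.0833] turn [ 0.0003 -0.0001 -0.0013] F [ 0.1 -0.5 -0.4] w 0.0927
```

Emit:
{"api": "jog_arm", "payload": {
  "increments": [
    [1,0,-0.001,0.025,0,0,0],
    [1,0,-0.001,0.055,0,0,0],
    [1,0,-0.001,0.075,0,0,0],
    [1,0,-0.001,0.083,0,0,0],
    [1,0,-0.001,0.083,0,0,0],
    [0.2,0,-0.001,0.083,0,0,0],
    [0.2,0,-0.001,0.083,0,0,0],
    [0.2,0,-0.001,0.083,0,0,0],
    [0.2,0,-0.001,0.083,0,0,0],
    [0.2,0,-0.001,0.083,0,0,0],
    [0.2,0,-0.001,0.083,0,0,0]
  ]
}}

```text
t: 4.03
tool_pos: [0.6205, -0.0556, 0.208]
orientation: [[0.988, -0.154, -0.0], [-0.154, -0.988, 0.0], [-0.0, 0.0, -1.0]]
contact_force: [-0.2, 0.0, 0.8]
width: 0.0373
gripper_force: 0.0
```

Emit:
{"api": "jog_arm", "payload": {
  "increments": [
    [0,0,0,0,0,0,0],
    [0,0,0,0,0,0,0],
    [0,0,0,0,0,0,0],
    [0,0,0,-0.02,0,0,0],
    [0,0,0,-0.06,0,0,0],
    [0,0,0,-0.1,0,0,0],
    [0,0,0,-0.13,0,0,0],
    [0,0,0,-0.14,0,0,0],
    [0,0,0,-0.14,0,0,0]
  ]
}}

```text
t: 5.15
tool_pos: [0.6204, -0.0556, 0.3487]
orientation: [[0.988, -0.155, 0.001], [-0.155, -0.988, 0.0], [0.001, -0.0, -1.0]]
contact_force: [-0.4, 0.9, -0.6]
width: 0.0337
gripper_force: 30.0
```

```bash
python3 -c "
from h import *
print(np.round(env.get_obs()['gripper_force'],1))
to(.474,-.359,.18,-98.9)
to(.474,-.359,.035,-98.9)"
```

```text
30.0
t 5.15 shift [-0.0978  0.3223  0.0015] turn [-0.0002 -0.0011  0.0002] F [-0.4  0.9 -0.6] w 0.0337
t 5.15 shift [-0.0979  0.3224  0.1465] turn [-0.0002 -0.0011  0.0002] F [-0.4  0.9 -0.6] w 0.0337
```

Emit:
{"api": "jog_arm", "payload": {
  "increments": [
    [0,-0.006,0.02,0,0,0,0],
    [0,-0.018,0.06,0,0,0,0],
    [0,-0.033,0.11,0,0,0,0],
    [0,-0.049,0.16,0,0,0,0],
    [0,-0.064,0.21,0,0,0,0],
    [0,-0.079,0.26,0,0,0,0],
    [0,-0.091,0.3,0.01,0,0,0],
    [0,-0.098,0.322,0.03,0,0,0],
    [0,-0.098,0.322,0.07,0,0,0],
    [0,-0.098,0.322,0.11,0,0,0],
    [0,-0.098,0.322,0.135,0,0,0],
    [0,-0.098,0.322,0.143,0,0,0]
  ]
}}

```text
t: 6.65
tool_pos: [0.4721, -0.3591, 0.2025]
orientation: [[0.988, -0.156, -0.004], [-0.156, -0.988, 0.002], [-0.005, -0.001, -1.0]]
contact_force: [-0.6, -0.4, -0.1]
width: 0.0335
gripper_force: 30.0
```

Emit:
{"api": "jog_arm", "payload": {
  "increments": [
    [0,0,0,0,0,0,0],
    [0.6,0,0,0,0,0,0],
    [0.6,0,0,0,0,0,0],
    [0.6,0,0,0,0,0,0],
    [0.6,0,0,0,0,0,0],
    [0.6,0,0,-0.02,0,0,0],
    [0.6,0,0,-0.06,0,0,0],
    [0.7,0,0,-0.11,0,0,0],
    [0.8,0,0,-0.16,0,0,0],
    [1,0,0,-0.19,0,0,0],
    [1,0,0,-0.2,0,0,0]
  ]
}}

```text
t: 8.02
tool_pos: [0.474, -0.3587, 0.407]
orientation: [[0.988, -0.155, 0.003], [-0.155, -0.988, -0.002], [0.003, 0.001, -1.0]]
contact_force: [0.5, -0.9, -1.1]
width: 0.0894
gripper_force: 0.0
```

```bash
python3 -c "
from h import *
cam('wrist','w2')
to(.5137,-.0093,.2,4.8)"
```

```text
t 8.07 shift [-0.0149 -0.3514  0.0395] turn [ 3.0000e-03 -8.0000e-04 -1.8097e+00] F [ 1.2 -0.6  0.4] w 0.0913
```

View pics/w2.png

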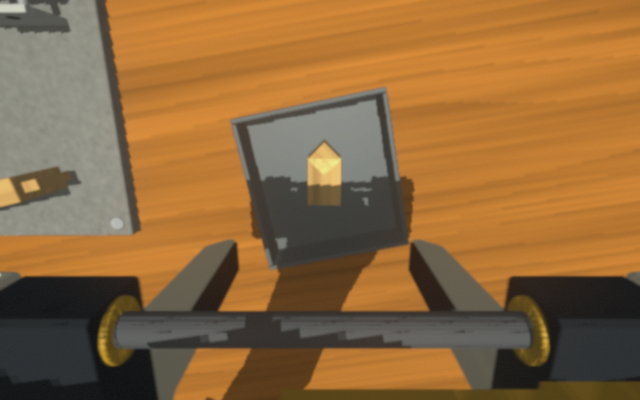

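The offcut now lies in the tray, at (324,172) in the wrist view. Now to the rail.

Emit:
{"api": "jog_arm", "payload": {
  "increments": [
    [1,-0.001,-0.015,0,0,0,-0.1],
    [1,-0.002,-0.05,0,0,0,-0.28],
    [1,-0.004,-0.085,0,0,0,-0.46],
    [1,-0.005,-0.12,0,0,0,-0.64],
    [1,-0.007,-0.155,0,0,0,-0.82],
    [1,-0.008,-0.19,0,0,0,-1.0],
    [1,-0.01,-0.225,0,0,0,-1.18],
    [1,-0.011,-0.26,0,0,0,-1.36],
    [1,-0.013,-0.295,0,0,0,-1.54],
    [1,-0.014,-0.33,0,0,0,-1.7],
    [1,-0.015,-0.345,0,0,0,-1.8],
    [1,-0.015,-0.351,0,0,0,-1.81]
  ]
}}

```text
t: 9.57
tool_pos: [0.5132, -0.0088, 0.4037]
orientation: [[-0.085, 0.996, -0.002], [0.996, 0.085, 0.001], [0.001, -0.002, -1.0]]
contact_force: [0.2, -0.4, -0.7]
width: 0.093
gripper_force: 0.0
```

Emit:
{"api": "jog_arm", "payload": {
  "increments": [
    [1,0,0,0,0,0,0],
    [1,0,0,0,0,0,0]
  ]
}}

```text
t: 9.82
tool_pos: [0.5133, -0.0103, 0.4046]
orientation: [[-0.082, 0.997, -0.001], [0.997, 0.082, -0.0], [-0.0, -0.001, -1.0]]
contact_force: [0.6, -0.2, 0.7]
width: 0.0928
gripper_force: 0.0
```

```bash
python3 -c "
from h import *
cam('wrist','w3')"; python3 m.py wrist | sed -n '1,/offcut top/p'; python3 -c "
from h import *
to(.5137,-.0093,.2,4.8)"
```

```text
wrist board
   [382. 186.] 36234 [593.7 -38.9 238.4 268.6  81.3] z [0.0171 0.0187 0.0204]
   [481. 233.] 658 [693.2 -62.4  85.4   9.2  81.6] z [0.0173 0.0191 0.0235]
   [272. 382.] 859 [ 469.9 -285.5  153.8    4.     2.6] z [0.0122 0.018  0.0238]
rail/offcut
   [324. 180.] 4603 [513.6  -9.4  24.  179.8   4.6] z [0.0712 0.0805 0.082 ]
   [514. 239.] 149 [708.8 -52.2  86.7  24.7  77. ] z [0.0359 0.0379 0.0672]
   [309. 389.] 89 [ 522.7 -283.    55.2    3.1    2.1] z [0.0246 0.0261 0.0402]
rail top
   [324. 182.] 4294 [513.6  -9.7  24.  149.    4.6] z [0.0791 0.0806 0.0821]
offcut top
t 9.88 shift [0.001  0.0005 0.0378] turn [-0.0006  0.0003 -0.0019] F [0.  0.1 0.8] w 0.093
```

View pics/w3.png

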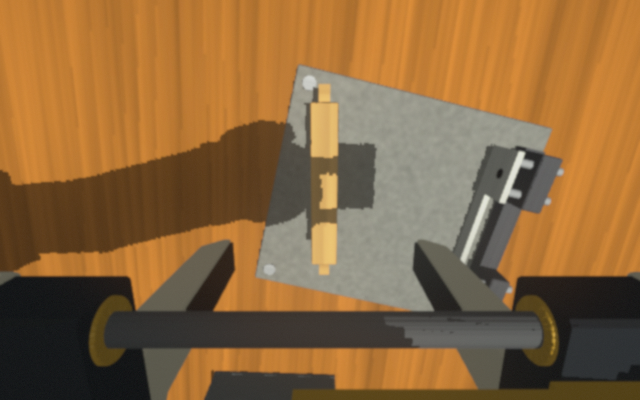

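The wrist view shows the rail upright at (324,180) and the plate at (495,210). The rail is at (0.5136, -0.0095) with yaw 4.6°. I grasp it at mid-length with the fingertips about 25 mm above the board.

Emit:
{"api": "jog_arm", "payload": {
  "increments": [
    [1,0.001,0,0.02,0,0,0.002],
    [1,0.001,0.0,0.05,0,0,0.002],
    [1,0.001,0,0.09,0,0,0.002],
    [1,0.001,0,0.115,0,0,0.002],
    [1,0.001,0,0.125,0,0,0.002],
    [1,0.001,0,0.125,0,0,0.002],
    [1,0.001,0,0.125,0,0,0.002]
  ]
}}

```text
t: 10.75
tool_pos: [0.5136, -0.0086, 0.2809]
orientation: [[-0.082, 0.997, 0.001], [0.997, 0.082, -0.0], [-0.0, 0.001, -1.0]]
contact_force: [-0.6, -0.7, 0.1]
width: 0.0931
gripper_force: 0.0
```

```bash
python3 -c "
from h import *
to(.5136,-.0095,.062,4.6)"
```

```text
t 10.75 shift [-0.0009 -0.0001  0.0519] turn [0.0014 0.0002 0.0013] F [-0.6 -0.7  0.1] w 0.0931
```

Emit:
{"api": "jog_arm", "payload": {
  "increments": [
    [1,-0.001,0,0.02,0,0,0.001],
    [1,-0.001,0.0,0.045,0,0,0.001],
    [1,-0.001,0,0.052,0,0,0.001],
    [0.1,-0.001,0,0.052,0,0,0.001],
    [0,-0.001,0,0.052,0,0,0.001],
    [0,-0.001,0,0.052,0,0,0.001],
    [0,-0.001,0,0.052,0,0,0.001],
    [0,-0.001,0,0.052,0,0,0.001],
    [0,-0.001,0,0.052,0,0,0.001],
    [0,-0.001,0,0.052,0,0,0.001],
    [0,-0.001,0,0.052,0,0,0.001],
    [0,-0.001,0,0.052,0,0,0.001]
  ]
}}

```text
t: 12.25
tool_pos: [0.5134, -0.0095, 0.228]
orientation: [[-0.081, 0.997, -0.0], [0.997, 0.081, 0.0], [0.0, -0.0, -1.0]]
contact_force: [0.0, -1.3, 1.1]
width: 0.0237
gripper_force: 30.0
```

Emit:
{"api": "jog_arm", "payload": {
  "increments": [
    [0,0,0,0,0,0,0],
    [0,0,0,0,0,0,0]
  ]
}}

```text
t: 12.5
tool_pos: [0.5133, -0.0095, 0.228]
orientation: [[-0.081, 0.997, -0.0], [0.997, 0.081, 0.0], [0.0, -0.0, -1.0]]
contact_force: [-0.1, -0.7, -0.7]
width: 0.0237
gripper_force: 30.0
```

```bash
python3 -c "
from h import *
to(.6563,-.0488,.066,-8.8)"
```

```text
t 12.5 shift [-0.0507  0.1393 -0.005 ] turn [-1.000e-04 -0.000e+00  2.346e-01] F [-0.1 -0.7 -0.7] w 0.0237
```

Emit:
{"api": "jog_arm", "payload": {
  "increments": [
    [0,0,0,-0.004,0,0,0],
    [0,-0.002,0.004,-0.007,0,0,0.02],
    [0,-0.007,0.02,-0.007,0,0,0.06],
    [0,-0.014,0.04,-0.007,0,0,0.1],
    [0,-0.022,0.06,-0.007,0,0,0.15],
    [0,-0.029,0.08,-0.007,0,0,0.19],
    [0,-0.036,0.1,-0.007,0,0,0.22],
    [0,-0.044,0.12,-0.007,0,0,0.235],
    [0,-0.049,0.134,-0.007,0,0,0.235],
    [0,-0.051,0.139,-0.007,0,0,0.235],
    [0,-0.051,0.139,-0.007,0,0,0.235],
    [0,-0.051,0.139,-0.007,0,0,0.235]
  ]
}}

```text
t: 14.0
tool_pos: [0.6555, -0.0489, 0.2349]
orientation: [[0.153, 0.988, -0.001], [0.988, -0.153, 0.0], [-0.0, -0.001, -1.0]]
contact_force: [0.0, 0.0, -1.5]
width: 0.024
gripper_force: 30.0
```

```bash
cat > r.py <<'E'
from h import *
c=cam('wrist'); W=world(c); hsv=cv2.cvtColor(c['frame'],cv2.COLOR_RGB2HSV)
a=np.radians(-8.8);d=W[...,:2]-[.594,-.0392]
J=np.stack([d[...,0]*np.cos(a)+d[...,1]*np.sin(a),-d[...,0]*np.sin(a)+d[...,1]*np.cos(a),W[...,2]-.018],-1)*1000
wood=(hsv[...,1]>60)&(hsv[...,0]>10)&(hsv[...,0]<28)
def box(nm,m):
    k,l,st,_=cv2.connectedComponentsWithStats(m.astype(np.uint8))
    for i in range(1,k):
        if st[i,4]>60: print(nm,st[i,4],st[i,:4],'x,y,z 1-99%',np.percentile(J[l==i],[1,99],axis=0).round(1).tolist(),np.round(cv2.minAreaRect(J[l==i][:,:2].astype(np.float32))[2],1))
inb=(abs(J[...,0])<135)&(abs(J[...,1])<110)
box('rail',wood&inb&(J[...,2]>45))
box('plate',~wood&inb&(J[...,2]>40)&(J[...,2]<53)&(J[...,0]>60))
print('board z',np.median(J[inb&~wood&(abs(J[...,2])<6)][:,2]))
E
python3 r.py; python3 -c "
from h import *
cv2.imwrite('pics/w4.png',np.load('wrist.npz')['frame'][:,:,::-1])
to(.6563,-.0488,.061,-8.8)"
```

```text
rail 14171 [290  61  67 251] x,y,z 1-99% [[50.5, -7.5, 59.7], [74.2, 88.3, 74.4]] 89.3
rail 61 [467 100   7  51] x,y,z 1-99% [[62.4, 56.0, 47.0], [124.4, 76.1, 197.5]] 1.1
rail 1756 [436 276 182  43] x,y,z 1-99% [[89.7, 28.9, 120.4], [127.1, 35.3, 137.5]] 55.7
rail 768 [257 294  16  73] x,y,z 1-99% [[48.6, 13.9, 122.0], [50.1, 34.2, 138.6]] 77.7
rail 769 [374 294  17  73] x,y,z 1-99% [[74.6, 8.0, 91.1], [80.2, 34.0, 138.2]] 12.2
rail 8450 [111 347 497  53] x,y,z 1-99% [[23.1, -48.4, 68.5], [114.6, 24.0, 144.6]] 53.2
plate 9588 [363  58 129 133] x,y,z 1-99% [[80.6, 39.4, 40.1], [131.9, 91.7, 50.7]] 0.2
plate 287 [354 246  28  13] x,y,z 1-99% [[76.6, 7.4, 40.2], [88.5, 8.6, 52.9]] 89.0
plate 264 [357 349  10  41] x,y,z 1-99% [[80.7, -74.2, 40.2], [84.5, -45.1, 50.9]] 0.3
board z 0.5515916505928962
t 14.05 shift [0.0002 0.0008 0.0071] turn [-0.0006  0.0001  0.0001] F [-0.1 -0.1 -1.5] w 0.0239
```

View pics/w4.png

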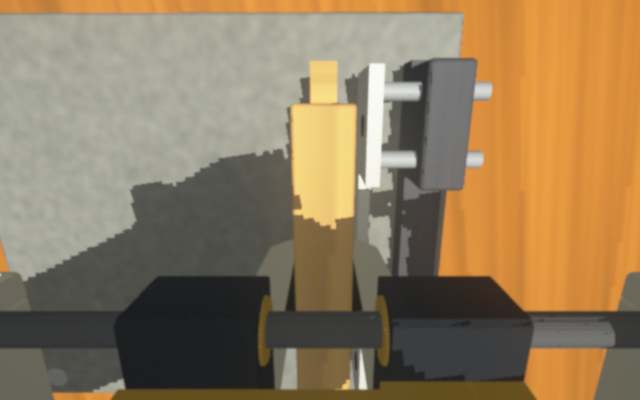

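The wrist view shows the rail held parallel to the plate, with its tenon end at (323,61) and the plate end at (375,64). I check both ends numerically.

```bash
cat > e.py <<'E'
import sys,io,contextlib
with contextlib.redirect_stdout(io.StringIO()):
    exec(open('r.py').read())
def ends(nm,m):
    # edge of y per image column, median, both ends (last surface point)
    if m.sum()<20: print(nm,'none'); return
    cols=np.where(m.sum(0)>3)[0]
    print(nm,'ymax',np.median([J[:,u,1][m[:,u]].max() for u in cols]).round(2),'x',np.percentile(J[m][:,0],[2,98]).round(2),'z',np.median(J[m][:,2]).round(1))
x,y,z=J[...,0],J[...,1],J[...,2]
ends('tenon top',wood&(z>48)&(z<66)&(y>78)&(y<96)&(x>40)&(x<90))
ends('plate top',~wood&(z>45)&(z<53)&(y>60)&(y<96)&(x>70)&(x<102))
ends('shoulder top',wood&(z>55)&(z<76)&(y>60)&(y<77.5)&(x>40)&(x<100))
m=~wood&(z>46)&(z<52)&(y>45)&(y<88)&(x>75)&(x<103)
print('plate top x med',np.median(x[m]).round(2))
m=wood&(z>58)&(z<76)&(y>45)&(y<70)&(x>40)&(x<100)
b=np.polyfit(y[m],x[m],1); print('rail top x med',np.median(x[m]).round(2))
E
python3 e.py
```

```text
tenon top ymax 90.01 x [57.44 67.08] z 60.6
plate top ymax 90.06 x [80.51 86.46] z 49.5
shoulder top ymax 74.83 x [51.   73.73] z 69.4
plate top x med 83.36
rail top x med 62.28
```

Emit:
{"api": "jog_arm", "payload": {
  "increments": [
    [0,0,0,0.002,0,0,0],
    [0,0,0,0.004,0,0,0],
    [0,0,0,0.006,0,0,0],
    [0,0,0,0.007,0,0,0],
    [0,0,0,0.007,0,0,0],
    [0,0,0,0.007,0,0,0]
  ]
}}

```text
t: 14.85
tool_pos: [0.656, -0.0491, 0.2281]
orientation: [[0.153, 0.988, -0.0], [0.988, -0.153, -0.0], [-0.0, -0.0, -1.0]]
contact_force: [-0.8, 0.8, 0.2]
width: 0.0235
gripper_force: 30.0
```

```bash
python3 -c "
from h import *
to(.6563,-.0488,.061,-8.8)"; python3 e.py; python3 -c "
from h import *
to(.6563,-.0488,.061,-8.8)"
```

```text
t 14.85 shift [0.0003 0.0003 0.0001] turn [-0.0001  0.     -0.0004] F [-0.8  0.8  0.2] w 0.0235
tenon top ymax 89.83 x [58.08 67.72] z 53.6
plate top ymax 89.87 x [80.51 86.49] z 49.5
shoulder top ymax 74.67 x [51.57 74.34] z 62.5
plate top x med 83.38
rail top x med 62.88
t 14.9 shift [0.0004 0.0003 0.0001] turn [-0.0002  0.0001 -0.0004] F [-1.  -0.1  1.8] w 0.0242
```

Emit:
{"api": "jog_arm", "payload": {
  "increments": [
    [0,0,0.002,0.0003,0,0,0],
    [0,0,0.004,0.0003,0,0,0],
    [0,0,0.006,0.0003,0,0,0],
    [0,0,0.008,0.0003,0,0,0],
    [0,0,0.01,0.0003,0,0,0],
    [0,0,0.011,0.0003,0,0,0],
    [0,0,0.0115,0.0003,0,0,0],
    [0,0,0.0115,0.0003,0,0,0],
    [0,0,0.0115,0.0003,0,0,0],
    [0,0,0.0115,0.0003,0,0,0]
  ]
}}

```text
t: 16.15
tool_pos: [0.6658, -0.0504, 0.2281]
orientation: [[0.153, 0.988, -0.004], [0.988, -0.153, -0.0], [-0.001, -0.004, -1.0]]
contact_force: [-10.3, 1.8, 11.4]
width: 0.0236
gripper_force: 30.0
```

```bash
python3 e.py; python3 -c "
from h import *
to(.6563,-.0488,.061,-8.8)
eyes.read_camera('side')
print(np.round(env.get_obs()['contact_force'],2))"
```

```text
tenon top ymax 89.86 x [67.27 76.91] z 53.6
plate top ymax 89.94 x [84.  89.9] z 49.6
shoulder top ymax 74.74 x [60.67 83.27] z 62.6
plate top x med 87.32
rail top x med 72.12
t 16.2 shift [ 0.0002 -0.0096  0.0001] turn [-0.0042  0.001   0.0001] F [-10.8   1.5  11.1] w 0.0238
[-9.27  1.3  11.22]
```

Emit:
{"api": "jog_arm", "payload": {
  "increments": [
    [0,0,0.001,-0.0003,-0.002,0,0],
    [0,0,0.002,-0.0003,-0.004,0,0],
    [0,0,0.003,-0.0003,-0.004,0,0],
    [0,0,0.0035,-0.0003,-0.004,0,0],
    [0,0,0.0035,-0.0003,-0.004,0,0],
    [0,0,0.0035,-0.0003,-0.004,0,0],
    [0,0,0.0035,-0.0003,-0.004,0,0]
  ]
}}

```text
t: 17.12
tool_pos: [0.6682, -0.0507, 0.2281]
orientation: [[0.153, 0.988, -0.003], [0.988, -0.153, -0.001], [-0.001, -0.003, -1.0]]
contact_force: [-14.0, 1.8, 13.0]
width: 0.0239
gripper_force: 30.0
```

```bash
python3 e.py; python3 -c "
from h import *
to(.6563,-.0488,.061,-8.8)
eyes.read_camera('side')
print(np.round(env.get_obs()['contact_force'],2))"
```

```text
tenon top ymax 89.88 x [69.92 79.55] z 53.6
plate top ymax 89.97 x [86.64 92.55] z 49.6
shoulder top ymax 74.74 x [63.31 85.89] z 62.6
plate top x med 89.97
rail top x med 74.76
t 17.18 shift [ 0.0001 -0.0121  0.0001] turn [-0.0031  0.0015  0.0003] F [-13.3   1.9  12.1] w 0.0239
[-12.51   1.42  12.5 ]
```

Emit:
{"api": "jog_arm", "payload": {
  "increments": [
    [0,0,0,-0.0003,0,0,0],
    [0,0,0,-0.0006,-0.001,0,0],
    [0,0,0.0005,-0.0006,-0.002,0,0],
    [0,0,0.0007,-0.0006,-0.002,0,0],
    [0,0,0.0007,-0.0006,-0.002,0,0],
    [0,0,0.0007,-0.0006,-0.002,0,0]
  ]
}}

```text
t: 17.98
tool_pos: [0.6687, -0.0508, 0.2281]
orientation: [[0.153, 0.988, -0.002], [0.988, -0.153, -0.001], [-0.001, -0.002, -1.0]]
contact_force: [-12.5, 3.4, 7.8]
width: 0.0238
gripper_force: 30.0
```

```bash
python3 e.py; python3 -c "
from h import *
to(.6563,-.0488,.061,-8.8)
eyes.read_camera('side')
print(np.round(env.get_obs()['contact_force'],2))"
```

```text
tenon top ymax 89.87 x [70.59 80.22] z 53.6
plate top ymax 89.93 x [87.31 93.22] z 49.6
shoulder top ymax 74.74 x [64.01 86.55] z 62.5
plate top x med 90.63
rail top x med 75.43
t 18.02 shift [ 0.0001 -0.0126  0.0001] turn [-0.0018  0.0014  0.0004] F [-13.2   3.2   8.5] w 0.0239
[-12.53   2.03   8.07]
```

Emit:
{"api": "jog_arm", "payload": {
  "increments": [
    [0,0,0,-0.0003,0,0,0],
    [0,0,0.0003,-0.0005,-0.001,0,0],
    [0,0,0.0005,-0.0005,-0.002,0,0],
    [0,0,0.0005,-0.0005,-0.002,0,0],
    [0,0,0.0005,-0.0005,-0.002,0,0],
    [0,0,0.0005,-0.0005,-0.002,0,0],
    [0,0,0.0005,-0.0005,-0.002,0,0]
  ]
}}

```text
t: 18.95
tool_pos: [0.6691, -0.0509, 0.2281]
orientation: [[0.153, 0.988, -0.001], [0.988, -0.153, -0.001], [-0.001, -0.001, -1.0]]
contact_force: [-12.0, 2.5, 4.4]
width: 0.0239
gripper_force: 30.0
```

```bash
python3 e.py; python3 -c "
from h import *
to(.6563,-.0488,.061,-8.8)
cam('side','s2');cam('scene')
print(np.round(env.get_obs()['contact_force'],2))
s=cv2.imread('pics/s2.png')[130:270,220:430];t=cv2.cvtColor(np.load('scene.npz')['frame'],cv2.COLOR_RGB2BGR)[100:280,160:390]
s=cv2.resize(s,None,fx=3,fy=3,interpolation=2)[:,:400];t=cv2.resize(t,(400,420));cv2.imwrite('pics/f.png',np.hstack([s,t]))"; python3 m.py scene | grep -A6 offcut
```

```text
tenon top ymax 89.88 x [71.16 80.8 ] z 53.6
plate top ymax 89.9 x [87.88 93.78] z 49.6
shoulder top ymax 74.73 x [64.54 87.1 ] z 62.5
plate top x med 91.2
rail top x med 75.99
t 19.0 shift [ 0.0001 -0.0129  0.0001] turn [-0.0005  0.0014  0.0004] F [-12.3   2.3   4.3] w 0.024
[-11.78   3.02   4.35]
rail/offcut
   [213. 141.] 257 [ 482.9 -357.4   37.4   65.4   82.6] z [0.0251 0.037  0.041 ]
   [297. 229.] 569 [688.2  -7.1  93.1  54.5  68.3] z [0.0368 0.0759 0.0817]
   [306. 257.] 67 [727.2  33.9  16.3  25.   43.5] z [0.0241 0.0421 0.0636]
   [439. 289.] 1526 [681.6 319.7 111.1  65.7  10.6] z [0.0265 0.0307 0.0338]
   [259. 351.] 1884 [945.8  15.1 511.9  14.7  90. ] z [0.047  0.0501 0.0531]
rail top
--
offcut top
   [259. 351.] 1749 [946.1  13.5 508.6  14.2  90. ] z [0.0482 0.0502 0.0531]
tray rim
   [106.  68.] 658 [ 249.8 -867.1  284.4  138.4    4.8] z [0.0209 0.0377 0.0553]
   [206. 142.] 1130 [ 476.5 -357.   163.5  152.5    2.6] z [0.0207 0.0375 0.0505]
   [630. 177.] 529 [194.5 691.1 186.2  28.2   8.4] z [0.0208 0.0381 0.0556]
   [467. 227.] 251 [509.6 344.6  57.2  24.5  77.1] z [0.0205 0.038  0.0551]
```

View pics/f.png

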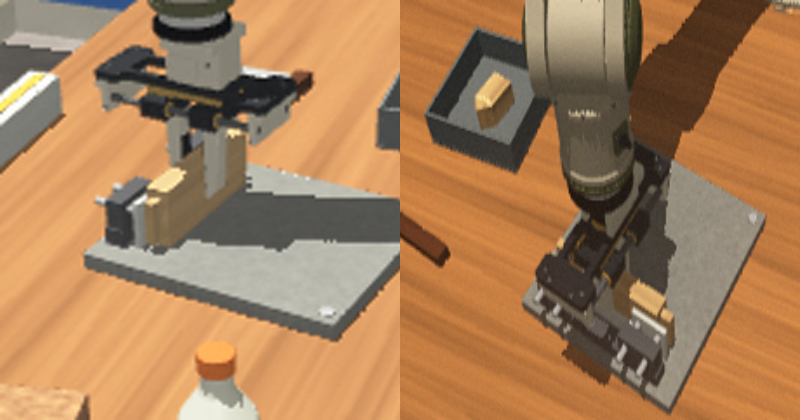

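The side crop (left) shows the rail standing flush against the plate. The scene crop (right) shows the offcut in the tray at (495,100). The plate is back about 7.8 mm and the ends agree within 0.1 mm, so I'm handing in.

```bash
python3 -c "
from h import *
print(hand_in())"
```

```text
the job is handed in; nothing more can be done
None
```

The job is handed in at about 19 s: the offcut is in the scrap tray, and the rail is held square and centred (ends within 0.1 mm) with the plate pressed back about 7.8 mm (about 10 N by the spring rate; the wrist read about 12 N, with board friction the likely difference).

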